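# Throw the stiff edge clamp with the tube as extension

### The job

The wooden rail in the plywood jig still has to be clamped: its edge clamp has only a short, stiff lever stub. Pick up the open square steel tube from the bench, slip it well over the stub as an extension, and with it swing the lever past its dead point until it snaps home on its far stop. Then pull the tube off and lay it flat on the bench, clear of the jig.

Things in the scene. Friction and masses are not known exactly. Their poses are not given: they have to be found in the camera images.
- tube: Loose square steel tube, hollow and open at both ends: 32 x 32 mm outside, 26 x 26 inside, 180 long, 0.45 kg. Starts lying flat on the bench at the robot's left. Origin at its middle (16 mm up when lying), own x along its length; both ends alike. Beside it, in any order, lie a solid wooden batten of the same size and a solid steel bar 20 x 12 mm.
- clamp: Fixed jig: plywood board 18 mm thick, at the robot's right, carrying the edge clamp and a wooden rail (top 54 mm up). Origin at bench height right under the lever's vertical pivot axis. In its axes the board spans x -100 to 100, y -210 to 50 mm, the rail lies parallel to x at y -130 to -170, and the lever points roughly to -x (the robot). Lever hub top 98 mm up; all but hub and lever under 60 mm.
- stub_tip (a point): Tip of the lever's stub, on its centre line, 85 mm above the bench, 105 mm from the pivot axis. The stub is a level round steel pin, 16 mm diameter, pointing straight out from the pivot, bare from 40 to 105 mm (last 10 mm taper to 8 mm diameter); the wider shoulder behind it stops the tube. 5 mm of play all round in the tube.
- lever (a joint): Lever angle about its vertical pivot: 0 = open on its stop (the start; stub 0.55 rad from the clamp's -x toward its +y), growing counter-clockwise seen from above, toward the rail's side, to 1.10 rad = home on the far stop. A spring pushes it back to 0 until the dead point at 0.85 rad; beyond that it snaps to 1.10 and stays. Resistance peaks near 0.4 rad at about 1.5 N m.
Things that resemble listed ones, but are neither listed nor needed, are in the scene too. What is shaped like the tube but blue is not meant.

How it is judged:
By the outcome, as a careful person would: the job done as asked, in the order asked, and still so for the second after the job is handed in, with the robot touching nothing.
It also fails if it takes over 61 s, if anything falls off the work surface, if the arm or the gripper's body presses on something with over 40 N, if the wrist force passes 120 N, or if a joint passes its speed limit or range.

### The arm

A 7-joint arm with a two-finger parallel gripper is mounted at the origin on the work surface. World frame = base frame: x ahead of the robot, y to its left, z up, the work surface at z = 0. Lengths are in m, angles in rad, forces in N, time in s.
With the tool pointing down it reaches from about 0.425 to 0.825 m from the base axis. Payload 3.6 kg.
Tool frame: the origin (TCP) lies between the finger pads; the fingertips stand 17 mm ahead of it and the grasp point (between the pads) lies 2 mm behind it; z points along the fingers, y is the line along which they close (so a half turn about z gives the same grasp; the last joint's range is limited). The gripper opens to 85 mm and grips with 20 to 120 N. Pads are 22 mm wide; open, the fingers measure 114 mm over their backs; the gripper's body (76 mm by 85 mm) begins 54 mm behind the grasp point. The pads swing forward as they close: fully open they stand 13 mm farther back than shut.
Start: joints at [1.317, 0.615, -0.013, 1.423, 0.008, 1.103, -0.04], TCP at [0.147, -0.633, 0.248] pointing down, gripper open.
Joint ranges: [-3.12, 3.12], [-0.3, 2.06], [-1.34, 1.32], [0.26, 2.42], [-1.36, 4.5], [0.01, 1.98], [-2.84, 2.84]. Speed limits (rad/s): [2.79, 2.79, 3.14, 3.14, 3.14, 3.14, 3.14].

### API

Orientations are given as a unit quaternion [w, x, y, z].
In Python, from cell import manip, cams, ticket gives the robot as it stands.
- The arm moves only by the tool apply_moves, never from a script. Its argument "moves" is a list of rows, each an object with "delta_pos": the shift along the world's x, y, z in mm, a list of three; "roll": the turn about the world's z in rad. In form: [{"delta_pos": [tx, ty, tz], "roll": roll}, ...]. A call has 1 to 10 rows; each row is the pose to reach, as a shift and turn from the pose commanded when the call began; what a row does not reach only later rows make up. A row lasts 1/12 s, in which the tool goes at most 41.7 mm and 7.16 degrees, less where a joint would pass 70% of its speed; a pose out of reach is approached as far as the arm can. A call with a gripper value outside its range is refused whole. "fingers" is the closure, from 0 (fully open) to 1 (shut), set as the call begins (left out, the last holds). The fingers move at their own pace and stop on an object; "force" is the grip in N (left out, the last holds). Time passes only in rows, so rows that repeat a pose let the fingers close. It gives the time, the measured TCP pose, the force, the opening and the grip force at its end, in the units of the state.
- manip.get_state(): the state, without advancing time (a new reading comes with each control period).
- cams.capture(name): name is "scene" or "top"; returns the picture (384x512x3 uint8, blue, green, red); there is no depth.
- cams.camera_model(name): a dict with "K" (3x3 intrinsics, pixels), "dist_coeffs" ([k1, k2, p1, p2, k3] as OpenCV has them; the pictures are not rectified), "extrinsics" (4x4, takes a point from camera to world coordinates). Camera axes: x right, y up, looking along -z (the intrinsics and any distortion apply to the point x, -y, -z); pixel columns grow to the right and rows downward; lengths in m; the calibration is good to about 2 mm. A picture is of the moment at which its call begins. camera_model takes no time and is no camera call.
- ticket.finish_job(): hands the job in; it is judged then, once.
The state is a dict: "t": time; "joints": joint angles; "qd": joint speeds; "joint_torque": joint torques, N m; "position": TCP position; "eef_rot": TCP orientation; "force": force on the tool from outside, world axes, zero at the start; "wrist_torque": the same for the moment, N m; "grip_width": opening from 0.0 (shut) to 1.0 (fully open); "finger_force": force on a finger pad.
Only numpy, scipy, OpenCV 4.12 (cv2) and the standard library are available. Lean on these libraries where they do the work, as an engineer would, in place of code of your own. Each camera call takes 0.05 s, during which the arm holds its last target. There are 200 camera calls.

## Working session

There is one attempt and no reset: what is moved stays moved. The work goes in short steps, Python scripts to look and compute and a tool call to move; the robot and the scene stay as the last step left them, time stands still between calls to the robot, and variables do not carry over. Pictures are saved under pics/ and viewed, at most 10 in all, crops included, and the job is handed in when it is done.

Besides the shell and the picture viewer there is one more tool, called after "Call:" in YAML: its name, and indented under it one key for each argument. apply_moves: Moves the arm, as the interface text tells. Its arguments: {"type":"object","properties":{"moves":{"type":"array"},"fingers":{"type":"number"},"force":{"type":"number"}},"required":["moves"]}

```bash
mkdir -p pics; ls
cat > h.py <<'E'
import numpy as np, cv2
from cell import manip, cams, ticket
def px2ray(name,uv):
    m=cams.camera_model(name);K=np.array(m["K"]);d=np.array(m["dist_coeffs"]);T=np.array(m["extrinsics"])
    p=cv2.undistortPoints(np.array(uv,float).reshape(-1,1,2),K,d).reshape(-1,2)
    r=np.c_[p[:,0],-p[:,1],-np.ones(len(p))]@T[:3,:3].T
    return T[:3,3],r
def onplane(name,uv,z):
    o,r=px2ray(name,uv); return o+r*((z-o[2])/r[:,2])[:,None]
def proj(name,P):
    m=cams.camera_model(name);K=np.array(m["K"]);d=np.array(m["dist_coeffs"]);T=np.array(m["extrinsics"])
    q=(np.atleast_2d(P)-T[:3,3])@T[:3,:3]; q=q*[1,-1,-1]
    return cv2.projectPoints(q,np.zeros(3),np.zeros(3),K,d)[0].reshape(-1,2)
E
python3 - <<'E'
from h import *
a=cams.capture("top");b=cams.capture("scene")
cv2.imwrite("pics/top_raw.png",a);cv2.imwrite("pics/scene_raw.png",b)
cv2.imwrite("pics/top1.png",cv2.resize(a,(800,600)));cv2.imwrite("pics/scene1.png",cv2.resize(b,(800,600)))
for n in("top","scene"):
    m=cams.camera_model(n);print(n,np.round(m["K"],1).tolist(),np.round(m["extrinsics"],3).tolist(),m["dist_coeffs"])
print(manip.get_state())
E
```

```text
pics
top [[436.3, 0.0, 256.3], [0.0, 436.3, 190.5], [0.0, 0.0, 1.0]] [[0.022, 0.993, -0.113, 0.369], [-0.999, 0.02, -0.026, 0.06], [-0.024, 0.114, 0.993, 1.118], [0.0, 0.0, 0.0, 1.0]] [-0.16884265  0.          0.          0.          0.        ]
scene [[437.0, 0.0, 254.8], [0.0, 437.0, 192.4], [0.0, 0.0, 1.0]] [[-0.425, -0.501, 0.754, 1.226], [0.905, -0.225, 0.36, 0.425], [-0.011, 0.836, 0.549, 0.597], [0.0, 0.0, 0.0, 1.0]] [-0.1727406  0.         0.         0.         0.       ]
{'t': 0.1, 'joints': array([ 1.31647896,  0.61582814, -0.01259703,  1.42476672,  0.00809491,
        1.10339266, -0.04041559]), 'qd': array([-0.00134546, -0.00330707, -0.00015665, -0.00394675,  0.00069977,
        0.00195288,  0.00031903]), 'joint_torque': array([ 1.40287761e-03, -4.70383430e+01,  2.60223895e-01, -1.71571684e+01,
        1.00803553e-02,  5.82134264e-03,  1.54865705e-05]), 'position': array([ 0.14665803, -0.63256428,  0.24724103]), 'eef_rot': array([-1.16255384e-03,  9.93516923e-01,  1.13678270e-01, -1.51375456e-04]), 'force': array([-1.23896736e-04, -8.19268566e-02, -7.83148461e-01]), 'wrist_torque': array([0.02120277, 0.00971979, 0.01617835]), 'finger_force': 0.0, 'grip_width': 1.0004149161370353}
```

View pics/top1.png

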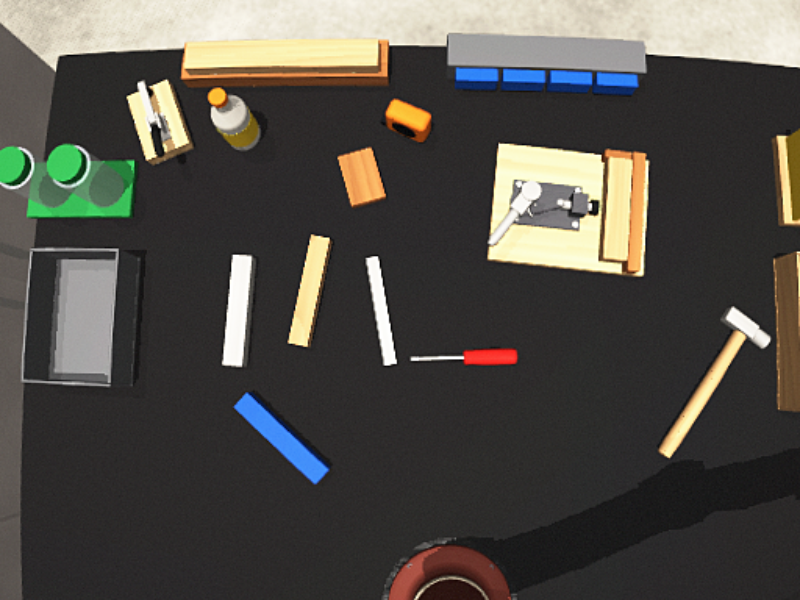

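View pics/scene1.png

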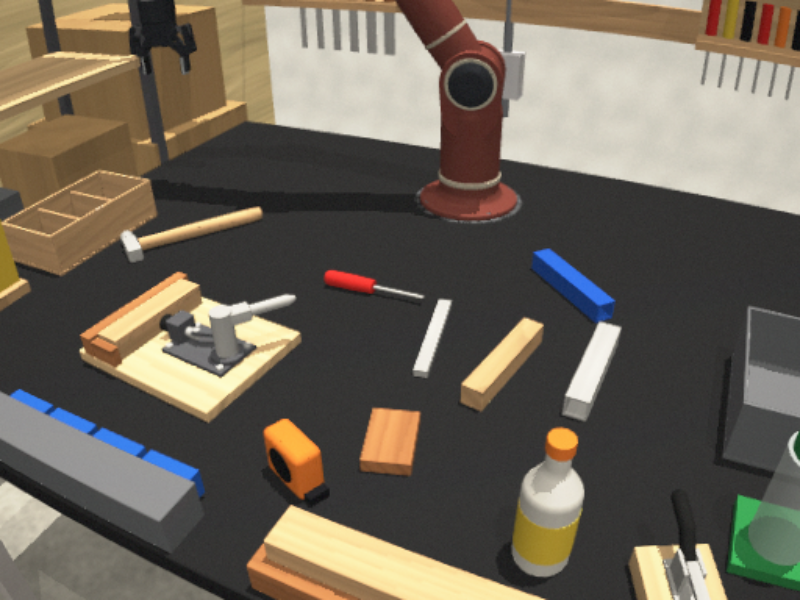

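The top view shows the robot base at (450,590) and the jig at (570,210), with the lever pivot at (531,190) and the stub tip at (491,242). The candidates, in top-view pixels (800 x 600), are:
- **White wide piece (238,310):** this should be the tube, since it is about 32 mm wide and its end looks open at scene (577,408).
- **Tan batten (310,290):** wooden, so not the tube.
- **Thin white bar (380,310):** the 20 x 12 mm solid bar.
- **Blue piece (280,437):** excluded by the task.

I'll confirm the tube in an enlarged crop and measure it.

Run:
```python
from h import *
a=cv2.imread("pics/top_raw.png");b=cv2.imread("pics/scene_raw.png")
c1=cv2.resize(b[190:280,340:420],(400,450),interpolation=cv2.INTER_CUBIC)
c2=cv2.resize(a[90:180,305:385],(400,450),interpolation=cv2.INTER_CUBIC)
cv2.imwrite("pics/crop1.png",np.hstack([c1,c2]))
hsv=cv2.cvtColor(a,cv2.COLOR_BGR2HSV)
def rect(m,z,name):
    cs,_=cv2.findContours(m,cv2.RETR_EXTERNAL,cv2.CHAIN_APPROX_NONE)
    c=max(cs,key=cv2.contourArea);P=onplane("top",c.reshape(-1,2),z)[:,:2].astype(np.float32)*1000
    r=cv2.minAreaRect(P);print(name,np.round(r[0],1),np.round(r[1],1),round(r[2],1),np.round(cv2.boxPoints(r)).tolist())
w=((hsv[...,1]<50)&(hsv[...,2]>120)).astype(np.uint8)
m=np.zeros_like(w);m[155:240,138:168]=w[155:240,138:168];rect(m,.032,"tube")
m=np.zeros_like(w);m[155:240,230:258]=w[155:240,230:258];rect(m,.012,"bar")
y=((hsv[...,1]>40)&(hsv[...,2]>90)).astype(np.uint8)
m=np.zeros_like(w);m[145:228,180:214]=y[145:228,180:214];rect(m,.032,"batten")
# lever
s=512/800
print("tip",onplane("top",[[491*s,242*s]],.085),"hub",onplane("top",[[531*s,190*s]],.098))
for n,uv in(("bl",(488,262)),("tl",(498,144)),("tr",(649,152)),("br",(644,276))):print(n,onplane("top",[[uv[0]*s,uv[1]*s]],.018).round(3))
```

```text
tube [468.5 354.6] [ 33.9 182.1] 87.5 [[377.0, 342.0], [559.0, 334.0], [560.0, 368.0], [378.0, 375.0]]
bar [474.8 121.5] [179.7  21.7] 11.1 [[385.0, 115.0], [389.0, 94.0], [565.0, 128.0], [561.0, 150.0]]
batten [502.8 235.7] [ 36.4 180.7] 80.1 [[411.0, 233.0], [589.0, 202.0], [595.0, 238.0], [417.0, 269.0]]
tip [[ 0.57579278 -0.05073121  0.085     ]] hub [[ 0.65641346 -0.11120528  0.098     ]]
bl [[ 0.556 -0.053  0.018]]
tl [[ 0.758 -0.07   0.018]]
tr [[ 0.753 -0.33   0.018]]
br [[ 0.538 -0.313  0.018]]
```

View pics/crop1.png

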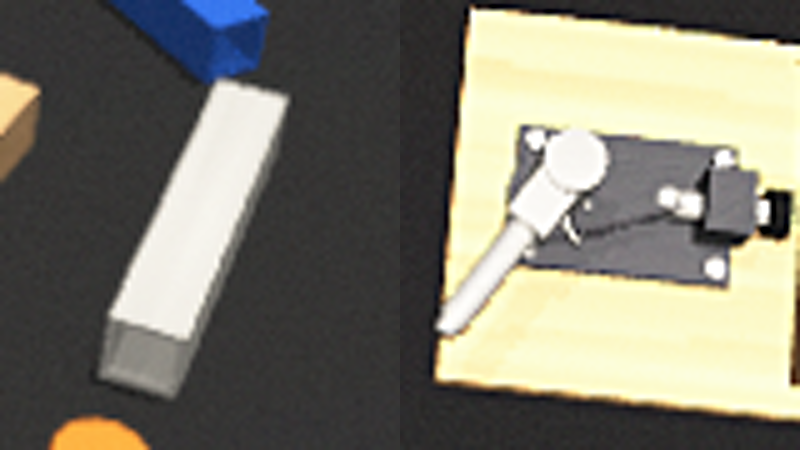

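The crop shows the white piece's end is open (crop 145,355), so it is the tube; its measured 182 x 34 mm footprint fits. On the right, the lever hub is at crop (577,160) and the stub tip at crop (447,330). Next I'll move over the tube by way of a safe midpoint and measure the lever more precisely.

Run:
```python
from h import *
a=cv2.imread("pics/top_raw.png");k=5
c=cv2.resize(a[115:162,308:350],None,fx=k,fy=k,interpolation=cv2.INTER_CUBIC)
hsv=cv2.cvtColor(c,cv2.COLOR_BGR2HSV)
m=((hsv[...,1]<45)&(hsv[...,2]>110)).astype(np.uint8)
m=cv2.morphologyEx(m,cv2.MORPH_OPEN,np.ones((7,7)))
cs,_=cv2.findContours(m,cv2.RETR_EXTERNAL,cv2.CHAIN_APPROX_NONE)
cc=max(cs,key=cv2.contourArea);M=np.zeros_like(m);cv2.drawContours(M,[cc],-1,1,-1)
d=cv2.distanceTransform(M,cv2.DIST_L2,5);_,r,_,h=cv2.minMaxLoc(d)
f=lambda p:(np.array(p,float)+.5)/k-.5+[308,115]
hub=onplane("top",[f(h)],.098)[0];print("hub",hub,f(h),r/k)
ys,xs=np.nonzero(M);P=onplane("top",f(np.c_[xs,ys]),.085)[:,:2]
D=np.linalg.norm(P-hub[:2],axis=1);print("maxD",D.max(), "frac",M.sum())
for lo,hi in((.045,.065),(.065,.085),(.085,.12)):
    q=P[(D>lo)&(D<hi)];print(lo,q.mean(0),np.degrees(np.arctan2(*(q.mean(0)-hub[:2])[::-1])))
q=P[D>.05];v=cv2.fitLine(q.astype(np.float32),cv2.DIST_L2,0,.001,.001).ravel();print("line",v,np.degrees(np.arctan2(v[1],v[0])))
print("far",P[D.argmax()])
# cross-check in the scene view
tip=hub[:2]+.105*np.array([-np.cos(.64),np.sin(.64)]);print("scene px tip(800)",proj("scene",[*tip,.085])*800/512, "hub",proj("scene",[*hub[:2],.098])*800/512)
```

```text
hub [ 0.65639788 -0.11062157  0.098     ] [339.6 121.6] 6.551318359375
maxD 0.1048928338004234 frac 16055
0.045 [ 0.61148819 -0.09810303] 164.42422663205724
0.065 [ 0.59649573 -0.06564024] 143.09661770087868
0.085 [ 0.58154335 -0.05401017] 142.90030345790916
line [ 0.41401607 -0.91026956  0.5969569  -0.07122693] -65.542625
far [ 0.57392204 -0.0458123 ]
scene px tip(800) [[294.05599501 296.10421713]] hub [[219.62064417 308.83403825]]
```

Call:
apply_moves:
  moves:
    - {"delta_pos":[350,430,0],"roll":-0.27}
    - {"delta_pos":[350,430,0],"roll":-0.27}
    - {"delta_pos":[350,430,0],"roll":-0.27}
    - {"delta_pos":[350,430,0],"roll":-0.27}
    - {"delta_pos":[350,430,0],"roll":-0.27}
    - {"delta_pos":[350,430,0],"roll":-0.27}
    - {"delta_pos":[350,430,0],"roll":-0.27}
    - {"delta_pos":[350,430,0],"roll":-0.27}
    - {"delta_pos":[350,430,0],"roll":-0.27}
    - {"delta_pos":[350,430,0],"roll":-0.27}

```text
t: 0.93
position: [0.4105, -0.3081, 0.2481]
eef_rot: [-0.0, 1.0, -0.021, -0.0]
force: [0.9, -0.3, 0.0]
grip_width: 1.0
finger_force: 0.0
```

Call:
apply_moves:
  moves:
    - {"delta_pos":[110,310,0],"roll":0}
    - {"delta_pos":[110,310,0],"roll":0}
    - {"delta_pos":[110,310,0],"roll":0}
    - {"delta_pos":[110,310,0],"roll":0}
    - {"delta_pos":[110,310,0],"roll":0}
    - {"delta_pos":[110,310,0],"roll":0}
    - {"delta_pos":[110,310,0],"roll":0}
    - {"delta_pos":[110,310,0],"roll":0}
    - {"delta_pos":[60,660,0],"roll":0}
    - {"delta_pos":[60,660,0],"roll":0}

```text
t: 1.77
position: [0.5082, 0.0841, 0.2478]
eef_rot: [0.0, 1.0, -0.022, -0.0]
force: [0.3, 0.6, -0.4]
grip_width: 0.997
finger_force: 0.0
```

Call:
apply_moves:
  moves:
    - {"delta_pos":[-40,270,0],"roll":0}
    - {"delta_pos":[-40,270,0],"roll":0}
    - {"delta_pos":[-40,270,0],"roll":0}
    - {"delta_pos":[-40,270,0],"roll":0}
    - {"delta_pos":[-40,270,-60],"roll":0}
    - {"delta_pos":[-40,270,-120],"roll":0}
    - {"delta_pos":[-40,270,-148],"roll":0}
    - {"delta_pos":[-40,270,-148],"roll":0}
    - {"delta_pos":[-40,270,-148],"roll":0}
    - {"delta_pos":[-40,270,-148],"roll":0}

```text
t: 2.6
position: [0.4636, 0.3535, 0.0951]
eef_rot: [0.002, 1.0, -0.019, -0.005]
force: [-0.8, 0.2, 0.1]
grip_width: 0.998
finger_force: 0.0
```

Run:
```python
from h import *
s=manip.get_state();q=s["eef_rot"];print(s["t"],s["position"],np.degrees(2*np.arctan2(q[2],q[1])))
b=cams.capture("scene")
cv2.imwrite("pics/scene2.png",cv2.resize(b[150:310,300:500],(800,640))[:600])
```

```text
2.6 [0.46356187 0.35353539 0.09505047] -2.126222986565162
```

View pics/scene2.png

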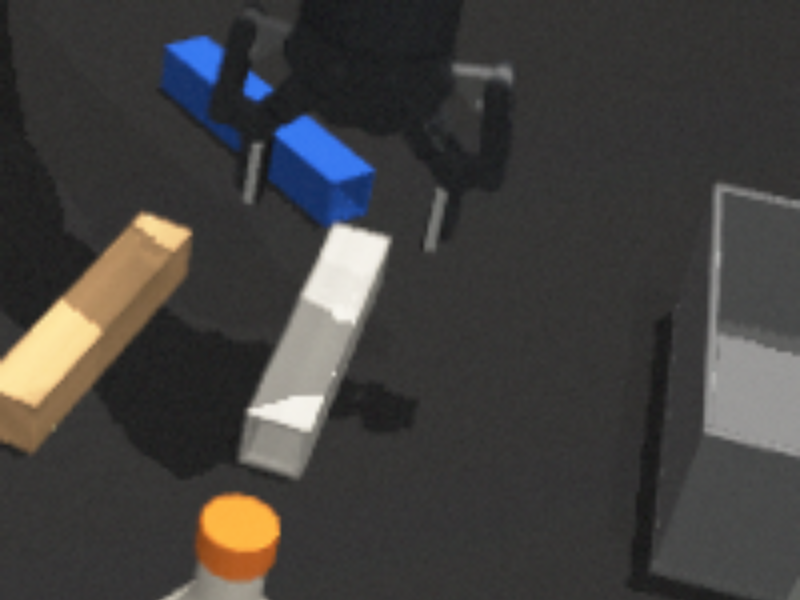

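The open fingers straddle the white tube: pads at (252,170) and (435,220), tube body around (320,340). I'll descend and grip.

Call:
apply_moves:
  moves:
    - {"delta_pos":[0,0,-35],"roll":0}
    - {"delta_pos":[0,0,-60],"roll":0}
    - {"delta_pos":[0,0,-72],"roll":0}
    - {"delta_pos":[0,0,-78],"roll":0}
    - {"delta_pos":[0,0,-78],"roll":0}
    - {"delta_pos":[0,0,-78],"roll":0}

```text
t: 3.15
position: [0.4693, 0.3527, 0.0239]
eef_rot: [-0.001, 1.0, -0.021, 0.001]
force: [-0.2, 0.0, -0.5]
grip_width: 1.003
finger_force: 0.0
```

Call:
apply_moves:
  moves:
    - {"delta_pos":[0,0,0],"roll":0}
    - {"delta_pos":[0,0,0],"roll":0}
    - {"delta_pos":[0,0,0],"roll":0}
    - {"delta_pos":[0,0,0],"roll":0}
    - {"delta_pos":[0,0,0],"roll":0}
    - {"delta_pos":[0,0,0],"roll":0}
    - {"delta_pos":[0,0,0],"roll":0}
    - {"delta_pos":[0,0,0],"roll":0}
    - {"delta_pos":[0,0,0],"roll":0}
    - {"delta_pos":[0,0,0],"roll":0}
  fingers: 1
  force: 90

```text
t: 3.98
position: [0.4686, 0.3536, 0.0235]
eef_rot: [-0.001, 1.0, -0.021, 0.001]
force: [-0.7, 0.9, 6.3]
grip_width: 0.357
finger_force: 90.8
```

Call:
apply_moves:
  moves:
    - {"delta_pos":[0,0,30],"roll":0}
    - {"delta_pos":[0,0,70],"roll":0}
    - {"delta_pos":[0,0,110],"roll":0}
    - {"delta_pos":[0,-40,125],"roll":-0.1}
    - {"delta_pos":[0,-80,125],"roll":-0.2}
    - {"delta_pos":[8,-120,125],"roll":-0.3}
    - {"delta_pos":[8,-160,125],"roll":-0.4}
    - {"delta_pos":[8,-200,125],"roll":-0.5}
    - {"delta_pos":[8,-240,125],"roll":-0.6}
    - {"delta_pos":[8,-270,125],"roll":-0.604}

```text
t: 4.82
position: [0.4743, 0.0781, 0.1465]
eef_rot: [0.002, 0.947, -0.321, -0.001]
force: [0.0, -0.4, -4.5]
grip_width: 0.354
finger_force: 90.8
```

Call:
apply_moves:
  moves:
    - {"delta_pos":[0,-30,0],"roll":0}
    - {"delta_pos":[0,-50,-10],"roll":0}
    - {"delta_pos":[0,-59,-40],"roll":0}
    - {"delta_pos":[0,-59,-56],"roll":0}
    - {"delta_pos":[0,-59,-56],"roll":0}
    - {"delta_pos":[0,-59,-56],"roll":0}
    - {"delta_pos":[0,-59,-56],"roll":0}

```text
t: 5.4
position: [0.4764, 0.0242, 0.0917]
eef_rot: [-0.0, 0.948, -0.317, 0.0]
force: [-0.2, -0.5, -5.2]
grip_width: 0.354
finger_force: 90.5
```

Run:
```python
from h import *
s=manip.get_state();q=s["eef_rot"];print(s["t"],s["position"],np.degrees(2*np.arctan2(q[2],q[1])),s["force"],s["wrist_torque"],s["grip_width"])
a=cams.capture("top");b=cams.capture("scene")
cv2.imwrite("pics/t3.png",a);cv2.imwrite("pics/s3.png",b)
cv2.imwrite("pics/both3.png",np.hstack([cv2.resize(a[90:240,250:350],(400,600),interpolation=cv2.INTER_CUBIC),cv2.resize(b[130:265,110:200+0],(400,600),interpolation=cv2.INTER_CUBIC)]))
P=s["position"];u=np.array([.7986,-.6018,0]);c=P-[0,0,.0075]
print("mouth",c+.09*u, "pred px top",proj("top",c+.09*u),"scene",proj("scene",[c+.09*u,c-.09*u,[.5725,-.0474,.085]]))
```

```text
5.4 [0.47640942 0.02419244 0.09172923] -36.94937617472387 [-0.16158465 -0.49224366 -5.20698743] [-0.01581167 -0.09396906 -0.02629392] 0.3535056761609545
mouth [ 0.54828342 -0.02996956  0.08422923] pred px top [[305.53222482 166.01706522]] scene [[200.97141525 186.22177595]
 [272.25332099 166.37482922]
 [188.31681107 189.63333358]]
```

View pics/both3.png

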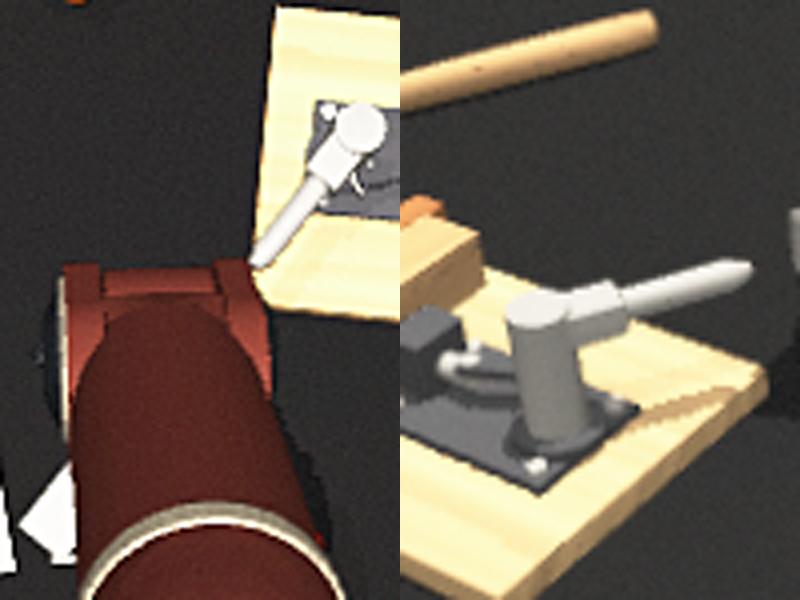

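The left (top) view has the tube hidden under the arm. In the scene crop the stub tip is at crop (750,270) and the tube mouth is just at the right border (795,230). I'll look closer at the scene view.

Run:
```python
from h import *
b=cv2.imread("pics/s3.png")
x0,y0,k=165,135,7
c=cv2.resize(b[y0:y0+80,x0:x0+114],None,fx=k,fy=k,interpolation=cv2.INTER_CUBIC)
cv2.imwrite("pics/c3.png",c)
s=manip.get_state();P=s["position"];u=np.array([.7986,-.6018,0]);n=np.array([.6018,.7986,0]);z=np.array([0,0,1]);cc=P-[0,0,.0075]
for e in(.09,-.09):
    print((np.round((proj("scene",[cc+e*u+.016*(i*n+j*z) for i in(1,-1) for j in(1,-1)])-[x0,y0]+.5)*k)).tolist())
print("tip",(proj("scene",[.5725,-.0474,.085])-[x0,y0]+.5)*k)
```

```text
[[270.0, 342.0], [278.0, 429.0], [232.0, 294.0], [240.0, 380.0]]
[[779.0, 201.0], [777.0, 285.0], [731.0, 160.0], [730.0, 242.0]]
tip [[166.71767747 385.93333507]]
```

View pics/c3.png

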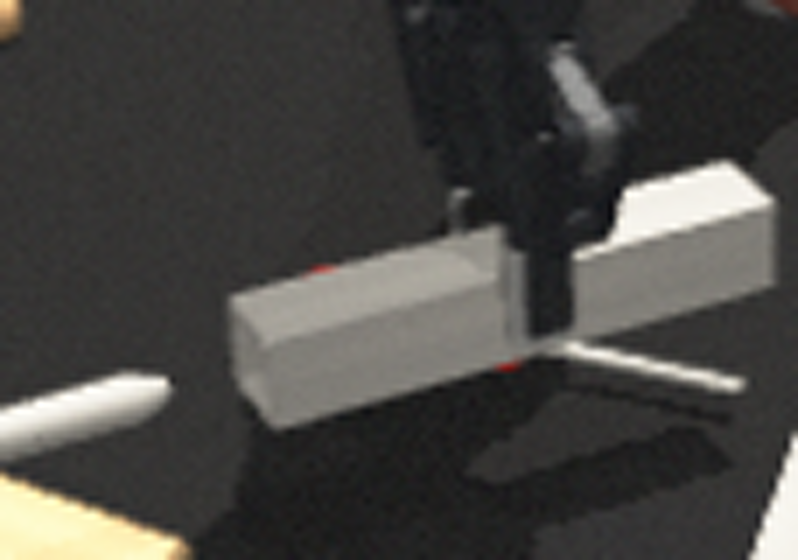

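The crop shows the tube mouth corners at (232,297), (270,343), (282,430) and (240,380), and the stub tip at (168,387). All are within a few pixels of the predictions, so the tube is coaxial with the stub. Now I'll slide it on.

Call:
apply_moves:
  moves:
    - {"delta_pos":[8,-6,0.7],"roll":0}
    - {"delta_pos":[16,-12,0.7],"roll":0}
    - {"delta_pos":[24,-18,0.7],"roll":0}
    - {"delta_pos":[30,-22.6,0.7],"roll":0}
    - {"delta_pos":[36,-27.1,0.7],"roll":0}
    - {"delta_pos":[42,-31.6,0.7],"roll":0}
    - {"delta_pos":[48,-36.2,0.7],"roll":0}
    - {"delta_pos":[48,-36.2,0.7],"roll":0}

```text
t: 6.17
position: [0.5259, -0.0144, 0.0921]
eef_rot: [0.0, 0.948, -0.318, 0.001]
force: [0.6, 0.2, -3.7]
grip_width: 0.353
finger_force: 90.6
```

Call:
apply_moves:
  moves:
    - {"delta_pos":[6,-4.5,0],"roll":0}
    - {"delta_pos":[12,-9,0],"roll":0}
    - {"delta_pos":[18,-13.6,0],"roll":0}
    - {"delta_pos":[22,-16.6,0],"roll":0}
    - {"delta_pos":[22,-16.6,0],"roll":0}
    - {"delta_pos":[22,-16.6,0],"roll":0}

```text
t: 6.67
position: [0.5461, -0.0296, 0.0919]
eef_rot: [0.0, 0.948, -0.318, -0.0]
force: [-0.6, 1.1, -4.1]
grip_width: 0.356
finger_force: 90.6
```

Run:
```python
from h import *
s=manip.get_state();q=s["eef_rot"];print(s["t"],s["position"],np.degrees(2*np.arctan2(q[2],q[1])),s["force"],s["wrist_torque"],s["grip_width"])
h=np.array([.6564,-.1106]);d=s["position"][:2]-h;print(np.hypot(*d),np.degrees(np.arctan2(d[1],d[0])))
b=cams.capture("scene");x0,y0=120,130
cv2.imwrite("pics/c4.png",cv2.resize(b[y0:y0+110,x0:x0+150],None,fx=5,fy=5,interpolation=cv2.INTER_CUBIC))
```

```text
6.6667 [ 0.54607534 -0.02959637  0.09189243] -37.05470393994462 [-0.55313375  1.10703636 -4.13707075] [ 0.03898164  0.0245949  -0.00099656] 0.35562122792534256
0.13686897870914613 143.71278379207507
```

View pics/c4.png

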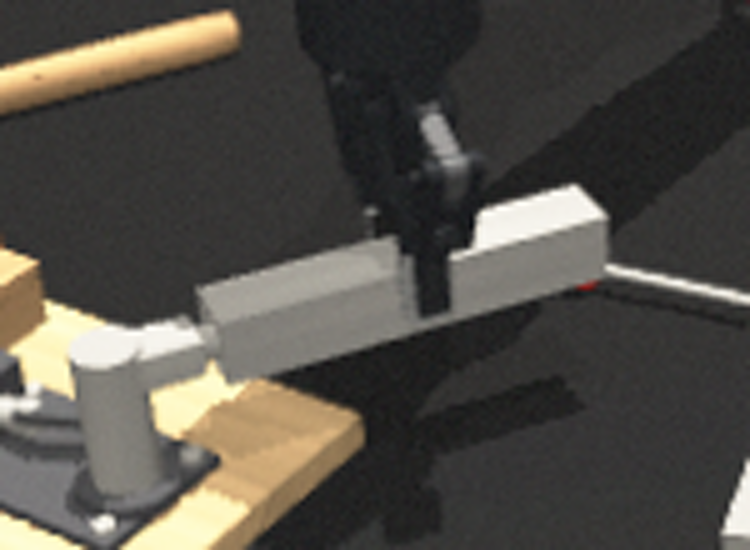

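The scene crop shows the tube over the stub: mouth at (215,335), close to the shoulder, about 58 mm engaged, with negligible force. Next I'll work out the arc for the swing.

Run:
```python
import numpy as np
R=137;a0=np.radians(143.2)
p=lambda t:R*np.array([np.cos(a0+t),np.sin(a0+t)])
th=0
for T in (np.arange(1,11)*.05,.5+np.arange(1,11)*.05,[1.05,1.1,1.13]):
    base=p(th);print([{"delta_pos":[*np.round(p(t)-base,0).tolist(),0],"roll":round(t-th,3)} for t in T]);th=T[-1]
```

```text
[{'delta_pos': [-4.0, -6.0, 0], 'roll': np.float64(0.05)}, {'delta_pos': [-8.0, -11.0, 0], 'roll': np.float64(0.1)}, {'delta_pos': [-11.0, -17.0, 0], 'roll': np.float64(0.15)}, {'delta_pos': [-14.0, -23.0, 0], 'roll': np.float64(0.2)}, {'delta_pos': [-17.0, -30.0, 0], 'roll': np.float64(0.25)}, {'delta_pos': [-19.0, -36.0, 0], 'roll': np.float64(0.3)}, {'delta_pos': [-21.0, -43.0, 0], 'roll': np.float64(0.35)}, {'delta_pos': [-23.0, -49.0, 0], 'roll': np.float64(0.4)}, {'delta_pos': [-25.0, -56.0, 0], 'roll': np.float64(0.45)}, {'delta_pos': [-26.0, -63.0, 0], 'roll': np.float64(0.5)}]
[{'delta_pos': [-1.0, -7.0, 0], 'roll': np.float64(0.05)}, {'delta_pos': [-1.0, -14.0, 0], 'roll': np.float64(0.1)}, {'delta_pos': [-1.0, -20.0, 0], 'roll': np.float64(0.15)}, {'delta_pos': [-1.0, -27.0, 0], 'roll': np.float64(0.2)}, {'delta_pos': [-1.0, -34.0, 0], 'roll': np.float64(0.25)}, {'delta_pos': [0.0, -41.0, 0], 'roll': np.float64(0.3)}, {'delta_pos': [2.0, -48.0, 0], 'roll': np.float64(0.35)}, {'delta_pos': [3.0, -54.0, 0], 'roll': np.float64(0.4)}, {'delta_pos': [5.0, -61.0, 0], 'roll': np.float64(0.45)}, {'delta_pos': [7.0, -67.0, 0], 'roll': np.float64(0.5)}]
[{'delta_pos': [3.0, -6.0, 0], 'roll': np.float64(0.05)}, {'delta_pos': [5.0, -13.0, 0], 'roll': np.float64(0.1)}, {'delta_pos': [7.0, -16.0, 0], 'roll': np.float64(0.13)}]
```

Call:
apply_moves:
  moves:
    - {"delta_pos":[-4,-6,0],"roll":0.05}
    - {"delta_pos":[-8,-11,0],"roll":0.1}
    - {"delta_pos":[-11,-17,0],"roll":0.15}
    - {"delta_pos":[-14,-23,0],"roll":0.2}
    - {"delta_pos":[-17,-30,0],"roll":0.25}
    - {"delta_pos":[-19,-36,0],"roll":0.3}
    - {"delta_pos":[-21,-43,0],"roll":0.35}
    - {"delta_pos":[-23,-49,0],"roll":0.4}
    - {"delta_pos":[-25,-56,0],"roll":0.45}
    - {"delta_pos":[-26,-63,0],"roll":0.5}

```text
t: 7.55
position: [0.5227, -0.0847, 0.0922]
eef_rot: [-0.004, 0.998, -0.067, 0.003]
force: [4.8, 10.9, -7.4]
grip_width: 0.357
finger_force: 90.5
```

```bash
cat > st.py <<'E'
from h import *
s=manip.get_state();q=s["eef_rot"];print(s["t"],s["position"],np.degrees(2*np.arctan2(q[2],q[1])),s["force"],s["wrist_torque"],s["grip_width"])
h=np.array([.6564,-.1106]);d=s["position"][:2]-h;print("R",np.hypot(*d),"swing rad",np.arctan2(d[1],d[0])%6.283-np.radians(143))
E
python3 st.py
```

```text
7.55 [ 0.52272566 -0.08474579  0.09221423] -7.662498825757912 [ 4.84592853 10.88254805 -7.44446339] [ 2.37538325 -0.75791579  0.50965784] 0.35674971156618923
R 0.13615164194860713 swing rad 0.4547188761421377
```

Call:
apply_moves:
  moves:
    - {"delta_pos":[-1,-7,0],"roll":0.05}
    - {"delta_pos":[-1,-14,0],"roll":0.1}
    - {"delta_pos":[-1,-20,0],"roll":0.15}
    - {"delta_pos":[-1,-27,0],"roll":0.2}
    - {"delta_pos":[-1,-34,0],"roll":0.25}
    - {"delta_pos":[0,-41,0],"roll":0.3}
    - {"delta_pos":[2,-48,0],"roll":0.35}
    - {"delta_pos":[3,-54,0],"roll":0.4}
    - {"delta_pos":[5,-61,0],"roll":0.45}
    - {"delta_pos":[7,-67,0],"roll":0.5}

```text
t: 8.38
position: [0.5269, -0.1585, 0.092]
eef_rot: [-0.0, 0.984, 0.178, -0.0]
force: [-0.2, 0.5, -5.3]
grip_width: 0.357
finger_force: 91.0
```

Call:
apply_moves:
  moves:
    - {"delta_pos":[3,-6,0],"roll":0.05}
    - {"delta_pos":[5,-13,0],"roll":0.1}
    - {"delta_pos":[5,-13,0],"roll":0.1}
    - {"delta_pos":[5,-13,0],"roll":0.1}
    - {"delta_pos":[5,-13,0],"roll":0.1}

```text
t: 8.8
position: [0.5315, -0.1714, 0.0919]
eef_rot: [-0.001, 0.974, 0.225, -0.0]
force: [0.8, 0.5, -4.6]
grip_width: 0.352
finger_force: 91.1
```

```bash
python3 st.py
python3 - <<'E'
from h import *
b=cams.capture("scene");x0,y0=100,110
cv2.imwrite("pics/c5.png",cv2.resize(b[y0:y0+120,x0:x0+150],None,fx=5,fy=5,interpolation=cv2.INTER_CUBIC))
E
```

```text
8.8 [ 0.53150293 -0.17143326  0.09186391] 25.980276411560684 [ 0.83622971  0.45784863 -4.5587605 ] [ 0.08036782 -0.04123515  0.01700399] 0.3522061425889942
R 0.1389243101082614 swing rad 1.0988343948787245
```

View pics/c5.png

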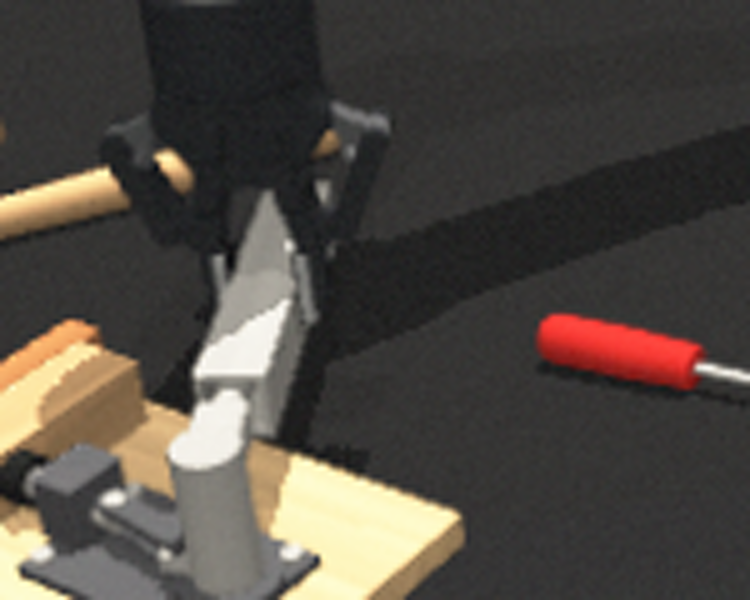

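The tube now points along the far-stop direction (mouth at (235,390)) and the force has dropped to zero, so the lever has snapped over. Now I'll pull the tube off along its axis.

Call:
apply_moves:
  moves:
    - {"delta_pos":[-9,-4.4,0],"roll":0}
    - {"delta_pos":[-18,-8.8,0],"roll":0}
    - {"delta_pos":[-27,-13.2,0],"roll":0}
    - {"delta_pos":[-36,-17.6,0],"roll":0}
    - {"delta_pos":[-45,-22,0],"roll":0}
    - {"delta_pos":[-54,-26.3,0],"roll":0}
    - {"delta_pos":[-63,-30.7,0],"roll":0}
    - {"delta_pos":[-72,-35,0],"roll":0}
    - {"delta_pos":[-78,-38,0],"roll":0}
    - {"delta_pos":[-78,-38,0],"roll":0}

```text
t: 9.68
position: [0.4517, -0.2116, 0.0919]
eef_rot: [-0.0, 0.975, 0.224, -0.001]
force: [0.2, 1.3, -5.6]
grip_width: 0.354
finger_force: 91.1
```

```bash
python3 st.py
python3 - <<'E'
from h import *
b=cams.capture("scene");x0,y0=80,110
print("tip home px",(proj("scene",[.6564-.105*.8988,-.1106-.105*.4384,.085])-[x0,y0]+.5)*5)
cv2.imwrite("pics/c6.png",cv2.resize(b[y0:y0+120,x0:x0+150],None,fx=5,fy=5,interpolation=cv2.INTER_CUBIC))
E
```

```text
9.6833 [ 0.45173929 -0.2116181   0.09185114] 25.867748147637926 [ 0.15918724  1.28926299 -5.56689   ] [-0.03298218  0.05245844 -0.00774086] 0.3543898962226179
R 0.22823379110977482 swing rad 1.1040914738033694
tip home px [[355.88503221 336.27539284]]
```

View pics/c6.png

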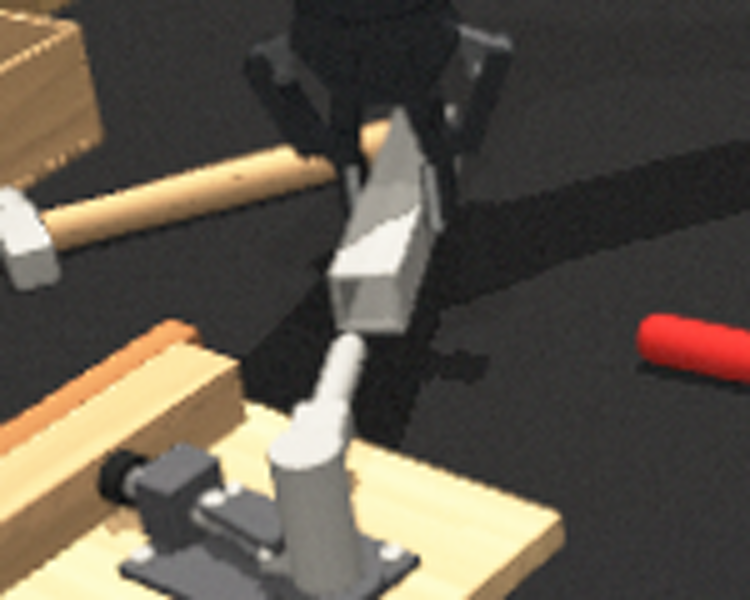

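The stub tip is at (355,337), matching the predicted home position (356,336). The tube is fully off, with its mouth at (370,305). I'll lift it and carry it to the clear spot where it started.

Call:
apply_moves:
  moves:
    - {"delta_pos":[0,0,30],"roll":0}
    - {"delta_pos":[0,0,65],"roll":0}
    - {"delta_pos":[10,30,70],"roll":0}
    - {"delta_pos":[20,70,70],"roll":-0.05}
    - {"delta_pos":[25,108,70],"roll":-0.1}
    - {"delta_pos":[30,146,70],"roll":-0.2}
    - {"delta_pos":[30,184,70],"roll":-0.3}
    - {"delta_pos":[30,222,70],"roll":-0.4}
    - {"delta_pos":[30,260,70],"roll":-0.494}
    - {"delta_pos":[30,298,70],"roll":-0.494}

```text
t: 10.57
position: [0.4841, 0.0908, 0.1622]
eef_rot: [-0.0, 1.0, -0.021, 0.001]
force: [0.8, 0.2, -4.4]
grip_width: 0.354
finger_force: 91.4
```

Call:
apply_moves:
  moves:
    - {"delta_pos":[0,38,0],"roll":0}
    - {"delta_pos":[0,76,0],"roll":0}
    - {"delta_pos":[-5,114,0],"roll":0}
    - {"delta_pos":[-10,152,0],"roll":0}
    - {"delta_pos":[-13,190,0],"roll":0}
    - {"delta_pos":[-13,228,0],"roll":0}
    - {"delta_pos":[-13,255,-10],"roll":0}
    - {"delta_pos":[-13,267,-40],"roll":0}
    - {"delta_pos":[-13,267,-70],"roll":0}
    - {"delta_pos":[-13,267,-70],"roll":0}

```text
t: 11.4
position: [0.4664, 0.3542, 0.0861]
eef_rot: [0.003, 1.0, -0.018, -0.005]
force: [-1.5, -2.5, -6.0]
grip_width: 0.352
finger_force: 91.2
```

```bash
python3 st.py
```

```text
11.4 [0.46636236 0.35423182 0.08612944] -2.0521114553726445 [-1.52417978 -2.46080656 -5.95812375] [-0.31141481  0.20353705 -0.0131388 ] 0.35229576072460683
R 0.5021781786209254 swing rad -0.536928484342952
```

Call:
apply_moves:
  moves:
    - {"delta_pos":[0,0,-25],"roll":0}
    - {"delta_pos":[0,0,-45],"roll":0}
    - {"delta_pos":[0,0,-58],"roll":0}
    - {"delta_pos":[0,0,-62],"roll":0}
    - {"delta_pos":[0,0,-62],"roll":0}
    - {"delta_pos":[0,0,-62],"roll":0}
    - {"delta_pos":[0,0,-62],"roll":0}

```text
t: 11.98
position: [0.4721, 0.3554, 0.0317]
eef_rot: [-0.001, 1.0, -0.02, 0.001]
force: [-0.6, -0.9, -4.4]
grip_width: 0.357
finger_force: 91.4
```

Measured z is 0.0317 and contact should come at about 0.0235, so I'll lower another 8 mm.

Call:
apply_moves:
  moves:
    - {"delta_pos":[0,0,-3],"roll":0}
    - {"delta_pos":[0,0,-6],"roll":0}
    - {"delta_pos":[0,0,-8],"roll":0}
    - {"delta_pos":[0,0,-8],"roll":0}
    - {"delta_pos":[0,0,-8],"roll":0}

```text
t: 12.4
position: [0.4715, 0.3549, 0.0235]
eef_rot: [-0.0, 1.0, -0.02, 0.001]
force: [-1.8, -1.6, 5.1]
grip_width: 0.353
finger_force: 92.4
```

Force z went from -4.4 to +5.1 N, so the tube is resting on the bench. I'll release and rise.

Call:
apply_moves:
  moves:
    - {"delta_pos":[0,0,0],"roll":0}
    - {"delta_pos":[0,0,0],"roll":0}
    - {"delta_pos":[0,0,0],"roll":0}
    - {"delta_pos":[0,0,0],"roll":0}
    - {"delta_pos":[0,0,0],"roll":0}
    - {"delta_pos":[0,0,0],"roll":0}
    - {"delta_pos":[0,0,0],"roll":0}
    - {"delta_pos":[0,0,0],"roll":0}
    - {"delta_pos":[0,0,0],"roll":0}
    - {"delta_pos":[0,0,0],"roll":0}
  fingers: 0

```text
t: 13.23
position: [0.471, 0.3547, 0.022]
eef_rot: [-0.0, 1.0, -0.02, 0.0]
force: [-0.2, -0.1, 0.4]
grip_width: 1.004
finger_force: 0.0
```

Call:
apply_moves:
  moves:
    - {"delta_pos":[0,0,20],"roll":0}
    - {"delta_pos":[0,0,50],"roll":0}
    - {"delta_pos":[0,0,90],"roll":0}
    - {"delta_pos":[0,0,130],"roll":0}
    - {"delta_pos":[0,0,170],"roll":0}
    - {"delta_pos":[0,0,200],"roll":0}
    - {"delta_pos":[0,0,200],"roll":0}
    - {"delta_pos":[0,0,200],"roll":0}
    - {"delta_pos":[0,0,200],"roll":0}

```text
t: 13.98
position: [0.4705, 0.354, 0.2212]
eef_rot: [0.001, 1.0, -0.02, -0.001]
force: [0.3, -0.8, -1.1]
grip_width: 1.003
finger_force: 0.0
```

```bash
python3 st.py
python3 - <<'E'
from h import *
b=cams.capture("scene")
cv2.imwrite("pics/final.png",cv2.resize(b,(800,600)))
E
```

```text
13.9833 [0.47046151 0.35402541 0.22122095] -2.3029679557009124 [ 0.29409825 -0.83083021 -1.1064405 ] [-0.00215708  0.00512265 -0.01575029] 1.003223565869029
R 0.5004496936423645 swing rad -0.5443542660530116
```

View pics/final.png

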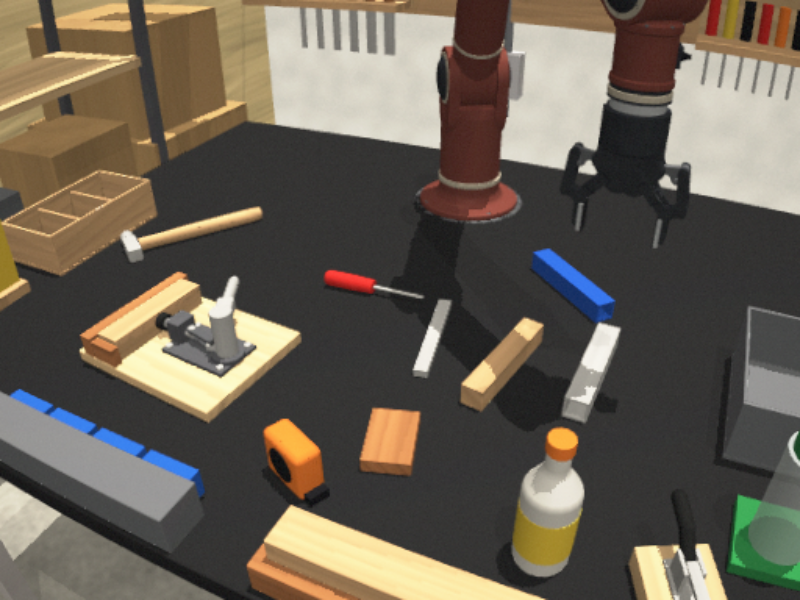

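The final view shows the lever home with its tip at (235,282), the tube flat on the bench at (592,370), and the gripper raised clear of everything.

```bash
python3 -c "
from cell import ticket
print(ticket.finish_job())"
```

```text
the job is handed in; nothing more can be done
None
```

The lever is snapped home on its far stop, the tube is off and lying flat on the bench at its starting spot, clear of the jig, and the job was handed in at about 14 s of the 61 s allowed.

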